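Refit the counter-top water filter

TASK

Lift the clear cover off the water filter and stand it upright on the counter beside it, then thread every filter ring lying on the counter down the filter's stepped post, widest bore first, so that each sits flat and fully home on the tier of its own colour. Put the cover back over them, standing flat on the base plate, and only then switch on the switch of the same colour for each fitted ring by pushing its lever all the way over away from you, and leave the switches of missing rings off. Leave the other things on the counter where they stand.

Things in the scene. Friction and masses are not known exactly. Their poses are not given: they have to be found in the camera images.
- filter: Water filter unit, fixed: grey base plate 150 x 130 x 12 mm, dark pedestal 62 mm across up to z 40 mm, on it a stepped post. Origin: underside of the plate on the post's axis, z up. Five tiers 13 mm high, each with a coloured band, lowest first: blue 52 mm across, seat (flat step at its foot) at z 40 mm; green 42, seat 53; yellow 32, seat 66; red 22, seat 79; white 12, seat 92.
- post_tip (a point): Blunt conical tip of that post, on its axis, 112 mm above the counter. Each ring fits round the tier of its own colour and rests on that tier's seat, at the same height whether or not other rings are fitted. A ring of smaller bore already on the post stops a wider one from passing.
- ring_blue_mid (a point): Centre (half-way up, on the axis) of the blue plastic filter ring: flat ring 68 mm across, 12 mm high, bore 56 mm (2 mm play all round on its tier), 80 g, loose, lying flat on the counter at the start if it is there at all; z is the ring's axis. Fully home this point is 46 mm above the counter on the post's axis.
- ring_green_mid (a point): Centre (half-way up, on the axis) of the green plastic filter ring: flat ring 68 mm across, 12 mm high, bore 46 mm (2 mm play all round on its tier), 80 g, loose, lying flat on the counter at the start if it is there at all; z is the ring's axis. Fully home this point is 59 mm above the counter on the post's axis.
- ring_yellow_mid (a point): Centre (half-way up, on the axis) of the yellow plastic filter ring: flat ring 68 mm across, 12 mm high, bore 36 mm (2 mm play all round on its tier), 80 g, loose, lying flat on the counter at the start if it is there at all; z is the ring's axis. Fully home this point is 72 mm above the counter on the post's axis.
- ring_red_mid (a point): Centre (half-way up, on the axis) of the red plastic filter ring: flat ring 68 mm across, 12 mm high, bore 26 mm (2 mm play all round on its tier), 80 g, loose, lying flat on the counter at the start if it is there at all; z is the ring's axis. Fully home this point is 85 mm above the counter on the post's axis.
- ring_white_mid (a point): Centre (half-way up, on the axis) of the white plastic filter ring: flat ring 68 mm across, 12 mm high, bore 16 mm (2 mm play all round on its tier), 80 g, loose, lying flat on the counter at the start if it is there at all; z is the ring's axis. Fully home this point is 98 mm above the counter on the post's axis.
- cover_knob (a point): Centre of the black knob (24 mm across, 26 mm high) on top of the filter's clear plastic cover: an upside-down cup, 92 mm across at its open rim, 3 mm wall, 220 g, loose. This point is 126 mm above the rim and on the axis (z up). At the start the cover stands on the filter's base plate over the post, so this point is 138 mm above the counter; there is 7 mm of play between its wall and the rings on the post.
- bank: Switch bank, fixed to the counter: dark plate 110 x 260 x 8 mm with five black switch blocks side by side, 48 mm apart along its y, in an order that changes. Origin: centre of the plate's underside. Every switch lever swings in the plate's x-z plane: off leans towards -x (towards the robot), on leans towards +x.
- sw_blue_pivot (a point): Pivot of the switch lever with the blue paddle, 40 mm above the counter; the block's flat top is 38 mm above the counter, 80 mm along the bank's x and 44 mm along its y, centred on the pivot. The lever is 66 mm long from the pivot: a steel rod 12 mm across; its last 28 mm are a blue paddle, 16 mm wide (along the bank's y) and 12 mm thick.
- sw_blue (a joint): Angle of that lever: 0 = off (leaning 0.6 rad from upright towards the bank's -x), grows towards the bank's +x, 1.2 = on at its stop (leaning 0.6 rad towards +x). Stays where it is left; about 1 N at the tip moves it.
- sw_green_pivot (a point): Pivot of the switch lever with the green paddle, 40 mm above the counter; the block's flat top is 38 mm above the counter, 80 mm along the bank's x and 44 mm along its y, centred on the pivot. The lever is 66 mm long from the pivot: a steel rod 12 mm across; its last 28 mm are a green paddle, 16 mm wide (along the bank's y) and 12 mm thick.
- sw_green (a joint): Angle of that lever: 0 = off (leaning 0.6 rad from upright towards the bank's -x), grows towards the bank's +x, 1.2 = on at its stop (leaning 0.6 rad towards +x). Stays where it is left; about 1 N at the tip moves it.
- sw_yellow_pivot (a point): Pivot of the switch lever with the yellow paddle, 40 mm above the counter; the block's flat top is 38 mm above the counter, 80 mm along the bank's x and 44 mm along its y, centred on the pivot. The lever is 66 mm long from the pivot: a steel rod 12 mm across; its last 28 mm are a yellow paddle, 16 mm wide (along the bank's y) and 12 mm thick.
- sw_yellow (a joint): Angle of that lever: 0 = off (leaning 0.6 rad from upright towards the bank's -x), grows towards the bank's +x, 1.2 = on at its stop (leaning 0.6 rad towards +x). Stays where it is left; about 1 N at the tip moves it.
- sw_red_pivot (a point): Pivot of the switch lever with the red paddle, 40 mm above the counter; the block's flat top is 38 mm above the counter, 80 mm along the bank's x and 44 mm along its y, centred on the pivot. The lever is 66 mm long from the pivot: a steel rod 12 mm across; its last 28 mm are a red paddle, 16 mm wide (along the bank's y) and 12 mm thick.
- sw_red (a joint): Angle of that lever: 0 = off (leaning 0.6 rad from upright towards the bank's -x), grows towards the bank's +x, 1.2 = on at its stop (leaning 0.6 rad towards +x). Stays where it is left; about 1 N at the tip moves it.
- sw_white_pivot (a point): Pivot of the switch lever with the white paddle, 40 mm above the counter; the block's flat top is 38 mm above the counter, 80 mm along the bank's x and 44 mm along its y, centred on the pivot. The lever is 66 mm long from the pivot: a steel rod 12 mm across; its last 28 mm are a white paddle, 16 mm wide (along the bank's y) and 12 mm thick.
- sw_white (a joint): Angle of that lever: 0 = off (leaning 0.6 rad from upright towards the bank's -x), grows towards the bank's +x, 1.2 = on at its stop (leaning 0.6 rad towards +x). Stays where it is left; about 1 N at the tip moves it.
- butter_dish: Bystander: white ceramic butter dish, 100 x 160 mm, 80 mm high. Origin: centre of its underside.
- infuser: Bystander: steel tea infuser, 56 mm across, 98 mm high. Origin: centre of its underside.
- funnel: Bystander: yellow plastic funnel standing mouth down, 110 mm across, 110 mm high. Origin: centre of its underside.
- mug: Bystander: blue ceramic mug, 80 mm across, 90 mm high. Origin: centre of its underside.
- salt_jar: Bystander: salt jar, 64 mm across, 110 mm high. Origin: centre of its underside.
Things that resemble listed ones, but are neither listed nor needed, are in the scene too. Of the things shaped like the part that bears ring_green_mid, the green one is meant. Of the things shaped like the part that bears ring_white_mid, the white one is meant.

How it is judged (in metres and radians):
On the way, in this order (a step that is already met when the one before it is completed fails the run):
1. the cover stands upright on the counter, clear of the filter, released (horizontal distance between cover_knob and filter above 0.1 m and height (world z) of cover_knob below 0.132 m and angle between cover_knob's own z axis and vertical below 0.06 rad and linear speed of cover below 0.02 m/s and contact force between the fingers and cover below 0.1 N), for 0.2 s.
2. every ring that is there is fully home on its own tier (horizontal distance between each of ring_blue_mid, ring_green_mid, ring_yellow_mid, ring_red_mid, ring_white_mid and filter below 0.006 m and z of ring_blue_mid in the frame of filter between 0.0425 and 0.0495 m and angle between each of ring_blue_mid, ring_green_mid, ring_yellow_mid, ring_red_mid, ring_white_mid's own z axis and vertical below 0.08 rad and linear speed of each of ring_blue, ring_green, ring_yellow, ring_red, ring_white below 0.02 m/s and z of ring_green_mid in the frame of filter between 0.0555 and 0.0625 m and z of ring_yellow_mid in the frame of filter between 0.0685 and 0.0755 m and z of ring_red_mid in the frame of filter between 0.0815 and 0.0885 m and z of ring_white_mid in the frame of filter between 0.0945 and 0.1015 m), for 0.3 s.
3. the cover is back on the filter's base plate (horizontal distance between cover_knob and filter below 0.015 m and z of cover_knob in the frame of filter between 0.133 and 0.143 m and angle between cover_knob's own z axis and vertical below 0.06 rad and linear speed of cover below 0.02 m/s), for 0.2 s.
At the end, for the whole second after the job is handed in: Each ring present: within 6 mm of the post axis and 3.5 mm of its seated height on its own colour's tier, tilt under 0.08 rad, at rest. Cover flat on the base plate, within 15 mm of the axis. Its colour's switch over 0.85 rad; switches of missing rings under 0.3 rad (all of step 2 and all of step 3 and (value of joint sw_blue above 0.85 rad or (horizontal distance between ring_blue_mid and filter above 0.05 m and value of joint sw_blue below 0.3 rad)) and (value of joint sw_blue below 0.3 rad or horizontal distance between ring_blue_mid and filter below 0.05 m) and (value of joint sw_green above 0.85 rad or (horizontal distance between ring_green_mid and filter above 0.05 m and value of joint sw_green below 0.3 rad)) and (value of joint sw_green below 0.3 rad or horizontal distance between ring_green_mid and filter below 0.05 m) and (value of joint sw_yellow above 0.85 rad or (horizontal distance between ring_yellow_mid and filter above 0.05 m and value of joint sw_yellow below 0.3 rad)) and (value of joint sw_yellow below 0.3 rad or horizontal distance between ring_yellow_mid and filter below 0.05 m) and (value of joint sw_red above 0.85 rad or (horizontal distance between ring_red_mid and filter above 0.05 m and value of joint sw_red below 0.3 rad)) and (value of joint sw_red below 0.3 rad or horizontal distance between ring_red_mid and filter below 0.05 m) and (value of joint sw_white above 0.85 rad or (horizontal distance between ring_white_mid and filter above 0.05 m and value of joint sw_white below 0.3 rad)) and (value of joint sw_white below 0.3 rad or horizontal distance between ring_white_mid and filter below 0.05 m)); the robot touches nothing.
It fails at once if a switch is put on while a ring or the cover is still off the post (value of joint any of sw_blue, sw_green, sw_yellow, sw_red, sw_white above 0.6 rad and horizontal distance between any of ring_blue_mid, ring_green_mid, ring_yellow_mid, ring_red_mid, ring_white_mid, cover_knob and filter above 0.05 m).
It fails at once if a bystander is shifted more than 40 mm or knocked over (distance of any of butter_dish, infuser, funnel, mug, salt_jar from where it was at the start of the episode above 0.04 m or angle between any of butter_dish, infuser, funnel, mug, salt_jar's own z axis and vertical above 0.5 rad).
Of ring_blue, ring_green, ring_yellow, ring_red, ring_white only 3 to 4 are there at a start; the rules pass over those that are not, and their reading is None.
At some moment in a run one of ring_blue, ring_green, ring_yellow, ring_red, ring_white may be knocked a few centimetres aside while the robot is not near it.
It also fails if it takes over 210 s, if anything falls off the work surface, if the arm or the gripper's body presses on something with over 40 N, if the wrist force passes 120 N, or if a joint passes its speed limit or range.

ROBOT

A 6-joint arm with a two-finger parallel gripper is mounted at the origin on the work surface. World frame = base frame: x ahead of the robot, y to its left, z up, the work surface at z = 0. Lengths are in m, angles in degrees, forces in N, time in s.
With the tool pointing down it reaches from about 0.25 to 0.725 m from the base axis. Payload 9.7 kg.
Tool frame: the origin (TCP) lies on the centre line of the jaws, within the pads' length; the fingertips stand bot.nose_length ahead of it and the grasp point (between the pads) lies 11 mm behind it (bot.nose_length is the distance from the TCP to the fingertips, in m); z points along the fingers, y is the line along which they close (so a half turn about z gives the same grasp; the last joint's range is limited). The gripper opens to 85 mm and grips with 20 to 120 N. Pads are 22 mm wide; open, the fingers measure 114 mm over their backs; the gripper's body (76 mm by 85 mm) begins 54 mm behind the grasp point. The pads swing forward as they close: fully open they stand 13 mm farther back than shut.
Start: joints at [76.089, 4.979, 10.078, 95.1, 0, 90], TCP at [0.132, 0.534, 0.239] pointing down, gripper open.
Joint ranges: [-179.16, 179.16], [-48.56, 103.87], [-65.8, 70.77], [-126.05, 130.52], [-82.76, 87.17], [-180, 180]. Speed limits (degrees/s): [127.2, 127.2, 147.25, 180, 180, 180].

INTERFACE

Orientations are given as [roll, pitch, yaw] about the fixed x, y, z axes, in that order (R = Rz(yaw) Ry(pitch) Rx(roll)).
In Python, from workcell import bot gives the robot as it stands. The module is installed in compiled form; this text tells all that it offers.
- The arm moves only by the shell command python3 -m inch 'ROWS' [OPENING] [FORCE]. ROWS is JSON, a list of rows, each a list of 4 numbers: the shift along the world's x, y, z in cm, then the turn about the world's z in degrees. A call has exactly 8 rows; each row is the pose to reach, as a shift and turn from the pose commanded when the call began; what a row does not reach only later rows make up. A row lasts 1/8 s, in which the tool goes at most 62.5 mm and 10.7 degrees, less where a joint would pass 70% of its speed; a pose out of reach is approached as far as the arm can. A call with a gripper value outside its range is refused whole. OPENING is the finger opening in cm, from 0 to 8.54, set as the call begins (- or left out, the last holds). The fingers move at their own pace and stop on an object; FORCE is the grip in N (left out, the last holds). Time passes only in rows, so rows that repeat a pose let the fingers close, or fill a call up. It gives the time, the measured TCP pose, the force, the opening and the grip force at its end, in the units of the state.
- bot.get_obs(): the state, without advancing time (a new reading comes with each control period).
- bot.camera(name): name is "side" or "top" or "wrist"; returns a dict with "img" (480x640x3 uint8, red, green, blue), "fovy" (degrees; the focal length in pixels is half the picture's height over the tangent of half this angle, whatever the lens; pixels are square), "cx", "cy" (the principal point, pixels), "R" (3x3) and "t" (3): a world point X has camera coordinates R X + t; the wrist camera has in their place "mount" (4x4, takes a point from camera to tool coordinates, whose origin is the TCP and whose axes are the flange's). Camera axes: x right, y down, z forward; pixel columns grow to the right and rows downward; lengths in m; the calibration is good to about 2 mm. A picture is of the moment at which its call begins: read the wrist's pose just before it. There is no depth.
- bot.job_done(): hands the job in; it is judged then, once.
Trained networks look in a picture, given as the dict that the camera call returned (one of the last four; its "shot" number tells which), for a name from the list of things; names that differ only in an ending like _2 or _b are one class to them, and where a whole thing is asked for, a point or a joint stands for the part that bears it (a point fixed in the world has none). Each returns a list of dicts, best first, with "score" (0 to 1); they miss things now and then, are a little off and sometimes report something else, mostly with a low value. They report only what shows in the picture. A call takes as long as a camera call. They do not tell look-alikes from the thing itself.
- bot.find_in(thing, picture): "point" ([column, row] in pixels, amid what is visible of it).
- bot.landmark_of(thing, picture): "point" ([column, row] in pixels: a listed point, or the origin of a listed thing).
The state is a dict: "time": time; "q": joint angles; "qd": joint speeds; "joint_efforts": joint torques, N m; "ee_pos": TCP position; "tcp_rot": TCP orientation; "wrist_force": force on the tool from outside, world axes, zero at the start; "torque": the same for the moment, N m; "opening": finger opening in m; "grasp_force": force on a finger pad.
Only numpy, scipy, OpenCV 4.12 (cv2) and the standard library are available. Lean on these libraries where they do the work, as an engineer would, in place of code of your own. Each camera call takes 0.05 s, during which the arm holds its last target. There are 200 camera calls.

## Working session

There is one attempt and no reset: what is moved stays moved. The work goes in short steps, Python scripts to look and compute and a shell command to move; the robot and the scene stay as the last step left them, time stands still between calls to the robot, and variables do not carry over. Pictures are saved under pics/ and viewed, at most 17 in all, crops included, and the job is handed in when it is done.

```bash
mkdir -p pics; cat > h.py <<'E'
import numpy as np, cv2
from workcell import bot
from scipy.spatial.transform import Rotation as Ro
def cam(n):
    o=bot.get_obs(); c=bot.camera(n); c['o']=o; return c
def save(c,f,crop=None,s=1):
    im=c['img'][:,:,::-1]
    if crop: x0,y0,x1,y1=crop; im=im[y0:y1,x0:x1]
    cv2.imwrite('pics/'+f,cv2.resize(im,None,fx=s,fy=s,interpolation=cv2.INTER_CUBIC))
def pose(c):
    if 'R' in c: R=np.array(c['R']);return R.T,-R.T@np.array(c['t'])
    o=c['o'];M=np.array(c['mount']);Rt=Ro.from_euler('xyz',o['tcp_rot'],degrees=True).as_matrix()
    return Rt@M[:3,:3],Rt@M[:3,3]+np.array(o['ee_pos'])
def ray(c,p):
    R,t=pose(c);f=c['img'].shape[0]/2/np.tan(np.radians(c['fovy'])/2)
    d=R@np.array([(p[0]-c['cx'])/f,(p[1]-c['cy'])/f,1]);return t,d
def at(c,p,z):
    t,d=ray(c,p);return t+d*(z-t[2])/d[2]
def proj(c,X):
    R,t=pose(c);f=c['img'].shape[0]/2/np.tan(np.radians(c['fovy'])/2)
    v=R.T@(np.array(X)-t);return v[:2]/v[2]*f+[c['cx'],c['cy']]
E
python3 - <<'E'
from h import *
o=bot.get_obs();print(o['ee_pos'],o['tcp_rot'],o['opening'],bot.nose_length)
Z=dict(filter=0,cover_knob=.138,post_tip=.112,bank=0,butter_dish=0,infuser=0,funnel=0,mug=0,salt_jar=0)
for k in 'blue green yellow red white'.split(): Z[f'ring_{k}_mid']=.006;Z[f'sw_{k}_pivot']=.04
for n in ['top','side']:
    c=cam(n);save(c,n+'0.png')
    print(n,pose(c)[1].round(3),c['fovy'])
    for k,z in Z.items():
        print(k,[(np.round(d['point']).astype(int).tolist(),round(d['score'],2),at(c,d['point'],z)[:2].round(3).tolist()) for d in bot.landmark_of(k,c)[:3]])
E
```

```text
[0.13217865 0.53366008 0.23859933] [-1.79926028e+02  1.08216257e-03  1.66087810e+02] 0.08553098075172198 0.008
top [ 0.301 -0.032  1.11 ] 56.38744080353976
filter []
cover_knob [([168, 244], 0.69, [0.472, 0.281])]
post_tip [([290, 183], 0.57, [0.617, 0.014])]
bank [([308, 186], 0.92, [0.646, -0.028])]
butter_dish [([493, 204], 0.88, [0.592, -0.502])]
infuser [([418, 326], 0.91, [0.286, -0.292])]
funnel [([122, 185], 0.93, [0.651, 0.449])]
mug [([173, 346], 0.76, [0.248, 0.301])]
salt_jar [([409, 153], 0.79, [0.73, -0.292])]
ring_blue_mid []
sw_blue_pivot [([289, 184], 0.79, [0.639, 0.02])]
ring_green_mid [([256, 262], 0.85, [0.447, 0.104]), ([302, 264], 0.81, [0.441, -0.011]), ([252, 306], 0.63, [0.341, 0.112])]
sw_green_pivot [([347, 180], 0.76, [0.647, -0.124])]
ring_yellow_mid [([374, 264], 0.75, [0.44, -0.189]), ([307, 180], 0.71, [0.658, -0.024]), ([271, 182], 0.33, [0.653, 0.067])]
sw_yellow_pivot [([270, 181], 0.76, [0.646, 0.065])]
ring_red_mid [([170, 346], 0.39, [0.248, 0.306])]
sw_red_pivot [([308, 180], 0.66, [0.648, -0.029])]
ring_white_mid [([477, 253], 0.91, [0.465, -0
[... 313 characters left out ...]
 167], 0.69, [0.594, -0.521])]
infuser [([303, 180], 0.66, [0.738, -0.302])]
funnel []
mug [([288, 397], 0.63, [0.246, 0.297]), ([264, 227], 0.34, [0.68, -0.054]), ([372, 170], 0.31, [0.591, -0.502])]
salt_jar [([303, 184], 0.7, [0.723, -0.284])]
ring_blue_mid []
sw_blue_pivot [([251, 233], 0.92, [0.66, 0.016])]
ring_green_mid []
sw_green_pivot [([289, 210], 0.79, [0.643, -0.133])]
ring_yellow_mid []
sw_yellow_pivot [([236, 247], 0.63, [0.652, 0.082])]
ring_red_mid []
sw_red_pivot [([263, 227], 0.9, [0.651, -0.025])]
ring_white_mid [([394, 190], 0.76, [0.468, -0.457]), ([373, 218], 0.44, [0.443, -0.302]), ([263, 226], 0.38, [0.677, -0.05])]
sw_white_pivot [([276, 222], 0.8, [0.637, -0.068])]
```

View pics/top0.png

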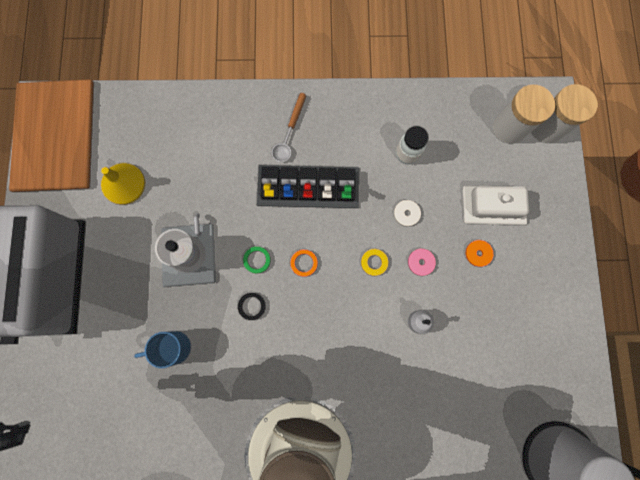

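View pics/side0.png

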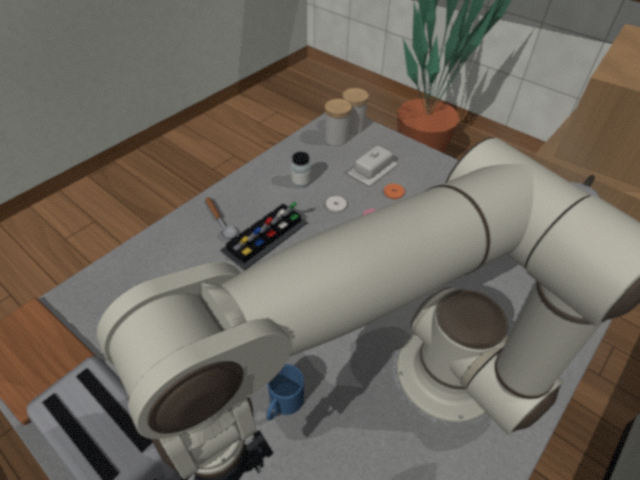

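```bash
python3 - <<'E'
from h import *
c=cam('top');save(c,'top1.png',(140,120,520,340),2.1)
for k in ['green','yellow','white']:
    print(k,[(np.round(d['point']).astype(int).tolist(),round(d['score'],2),at(c,d['point'],.006)[:2].round(3).tolist()) for d in bot.find_in(f'ring_{k}_mid',c)[:6]])
print([(np.round(d['point']).astype(int).tolist(),round(d['score'],2),at(c,d['point'],0)[:2].round(3).tolist()) for d in bot.find_in('filter',c)[:6]])
for p in [(170,246),(197,255)]: print(at(c,p,.138),at(c,p,.012))
w=cam('wrist');print(np.array(w['mount']).round(3),w['fovy'],w['o']['time'])
E
```

```text
green [([257, 314], 0.75, [0.322, 0.101]), ([257, 254], 0.74, [0.468, 0.102]), ([313, 264], 0.64, [0.442, -0.037]), ([271, 184], 0.5, [0.649, 0.067]), ([266, 185], 0.44, [0.646, 0.081])]
yellow [([371, 271], 0.75, [0.423, -0.181])]
white [([477, 251], 0.95, [0.47, -0.449]), ([417, 265], 0.71, [0.435, -0.296]), ([408, 211], 0.59, [0.575, -0.282])]
[([200, 266], 0.58, [0.44, 0.242]), ([166, 350], 0.21, [0.239, 0.318])]
[0.46793831 0.27603111 0.138     ] [0.48961702 0.31602198 0.012     ]
[0.44729763 0.21622472 0.138     ] [0.46629974 0.24846012 0.012     ]
[[-0.    -0.948 -0.318  0.082]
 [ 1.    -0.    -0.001 -0.001]
 [ 0.001 -0.318  0.948 -0.135]
 [ 0.     0.     0.     1.   ]] 69.02866327603027 2.25
```

View pics/top1.png

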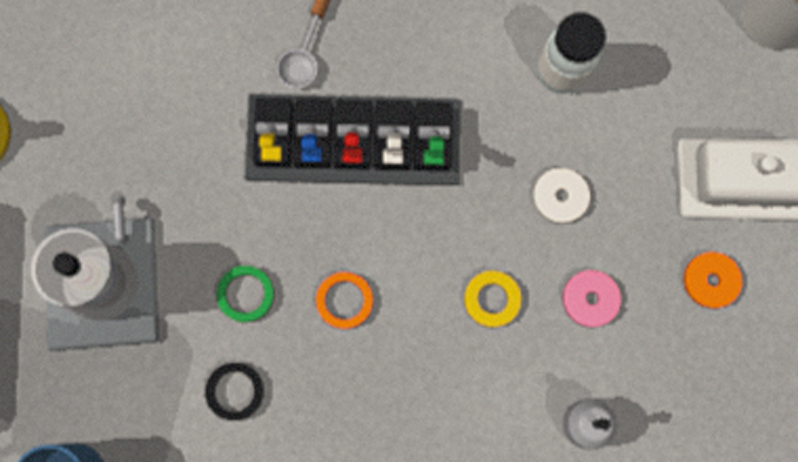

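```bash
python3 -m inch '[[2,-6,1,0],[4,-12,2,3],[6,-18,3,6],[9,-23,4,9],[14,-25,5,11],[20,-25,5,12],[26,-25,5,13],[31,-25,5,14]]' 8.5
python3 -m inch '[[2.5,0,-1,0],[2.5,0,-1,0],[2.5,0,-1,0],[2.5,0,-1,0],[2.5,0,-1,0],[2.5,0,-1,0],[2.5,0,-1,0],[2.5,0,-1,0]]'
cat >> h.py <<'E'
def look(c,Z):
    for k,z in Z.items():
        print(k,[(np.round(d['point']).astype(int).tolist(),round(d['score'],2),at(c,d['point'],z)[:2].round(4).tolist()) for d in bot.landmark_of(k,c)[:3]])
E
python3 - <<'E'
from h import *
c=cam('wrist');save(c,'w1.png');look(c,dict(cover_knob=.138,post_tip=.112,filter=0))
E
```

```text
time: 3.3
ee_pos: [0.4445, 0.2833, 0.2892]
tcp_rot: [180.0, 0.0, -179.9]
wrist_force: [0.7, 0.3, 0.3]
opening: 0.0849
grasp_force: 0.0
time: 4.3
ee_pos: [0.4672, 0.2839, 0.2793]
tcp_rot: [180.0, -0.0, -179.9]
wrist_force: [1.0, -0.9, 0.1]
opening: 0.085
grasp_force: 0.0
cover_knob [([308, 226], 0.77, [0.467, 0.2732])]
post_tip []
filter [([112, 340], 0.75, [0.6727, -0.0062])]
```

View pics/w1.png

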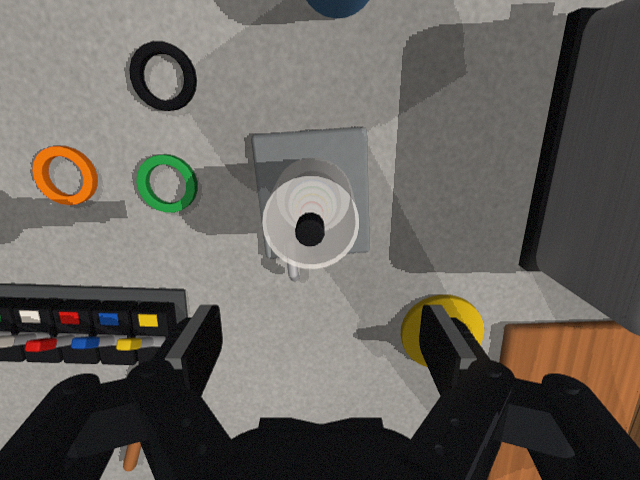

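```bash
python3 -m inch '[[0,-0.5,0,0],[0,-1,-1,0],[0,-1,-3,0],[0,-1,-6,0],[0,-1,-9,0],[0,-1,-12,0],[0,-1,-14,0],[0,-1,-14.8,0]]'
python3 -m inch '[[0,0,0,0],[0,0,0,0],[0,0,0,0],[0,0,0,0],[0,0,0,0],[0,0,0,0],[0,0,0,0],[0,0,0,0]]' 1 40
```

```text
time: 5.5
ee_pos: [0.4666, 0.2731, 0.1295]
tcp_rot: [-179.9, -0.1, -179.9]
wrist_force: [-0.2, 1.2, -0.0]
opening: 0.0849
grasp_force: 0.0
time: 6.5
ee_pos: [0.4682, 0.2746, 0.1334]
tcp_rot: [179.9, 0.2, -179.9]
wrist_force: [-0.9, 1.1, 8.1]
opening: 0.0228
grasp_force: 44.3
```

```bash
python3 -m inch '[[0,0,0.5,0],[0,0,1.5,0],[0,0,3.5,0],[0,0,6,0],[0,0,8.5,0],[0,0,11,0],[0,0,12.5,0],[0,0,13,0]]'
python3 -m inch '[[-1,-2,0,0],[-3,-6,0,0],[-6,-11,0,0],[-9,-17,0,0],[-12,-23,0,0],[-14,-29,0,0],[-15,-32.5,0,0],[-15,-33.5,0,0]]'
python3 - <<'E'
from h import *
c=cam('wrist');save(c,'w2.png');look(c,dict(cover_knob=.26,ring_green_mid=.006,ring_yellow_mid=.006))
c=cam('top');save(c,'top2.png',(120,180,320,330),4)
look(c,dict(post_tip=.112,filter=0,cover_knob=.26))
E
```

```text
time: 7.5
ee_pos: [0.4674, 0.274, 0.262]
tcp_rot: [180.0, 0.0, -179.9]
wrist_force: [-0.2, 0.1, -2.6]
opening: 0.0226
grasp_force: 42.7
time: 8.5
ee_pos: [0.3162, -0.063, 0.261]
tcp_rot: [-180.0, 0.0, 179.9]
wrist_force: [0.4, 0.6, -2.3]
opening: 0.0226
grasp_force: 42.1
cover_knob [([318, 326], 0.91, [0.3211, -0.0646])]
ring_green_mid [([472, 220], 0.66, [0.3427, 0.1112]), ([451, 307], 0.55, [0.4567, 0.1005]), ([420, 446], 0.28, [0.6869, 0.082])]
ring_yellow_mid [([224, 296], 0.9, [0.4405, -0.185])]
post_tip [([173, 249], 0.93, [0.4664, 0.2782]), ([498, 203], 0.59, [0.5641, -0.4669])]
filter [([188, 253], 0.86, [0.4732, 0.2744])]
cover_knob []
```

View pics/w2.png

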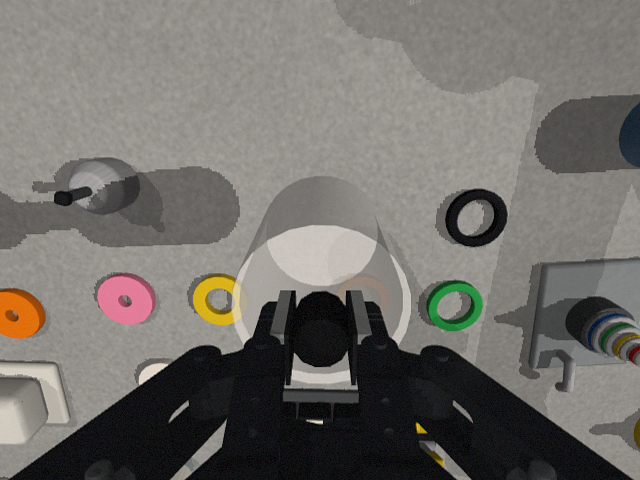

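View pics/top2.png

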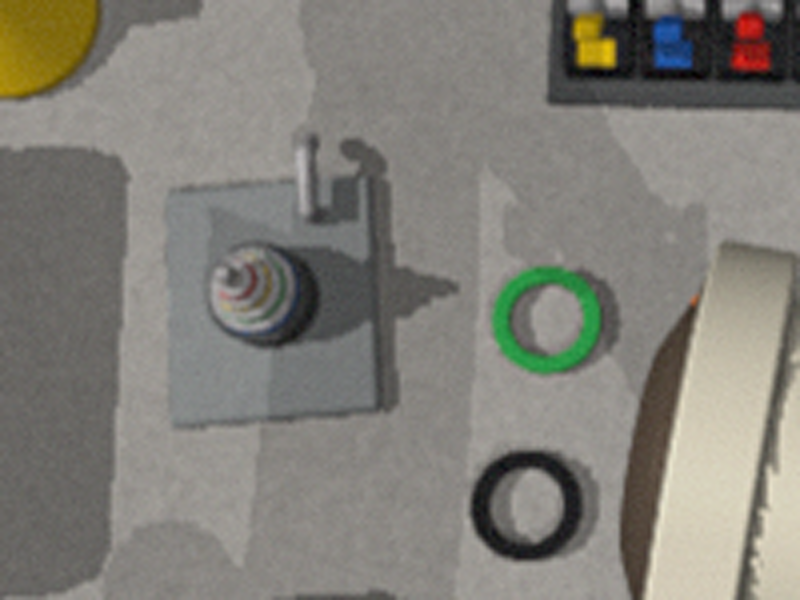

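```bash
python3 -m inch '[[0,0,-2,0],[0,0,-5,0],[0,0,-8,0],[0,0,-11,0],[0,0,-12.5,0],[0,0,-13.3,0],[0,0,-13.7,0],[0,0,-13.9,0]]'
python3 -m inch '[[0,0,-0.2,0],[0,0,-0.3,0],[0,0,-0.4,0],[0,0,-0.4,0],[0,0,-0.4,0],[0,0,-0.4,0],[0,0,-0.4,0],[0,0,-0.4,0]]'
```

```text
time: 9.9
ee_pos: [0.3176, -0.0612, 0.1228]
tcp_rot: [-180.0, 0.1, -179.9]
wrist_force: [0.6, -0.6, -2.7]
opening: 0.0226
grasp_force: 42.1
time: 10.9
ee_pos: [0.318, -0.061, 0.1213]
tcp_rot: [180.0, 0.2, -179.9]
wrist_force: [-7.4, 4.3, 23.5]
opening: 0.0224
grasp_force: 47.9
```

```bash
python3 -m inch '[[0,0,0.3,0],[0,0,0.3,0],[0,0,0.3,0],[0,0,0.3,0],[0,0,0.3,0],[0,0,0.3,0],[0,0,0.3,0],[0,0,0.3,0]]' 8.5
python3 -m inch '[[0,0,1,0],[0,0,3,0],[0,0,6,0],[0,0,9,0],[2,3,11,0],[5,8,11,0],[9,13,10,0],[13,16.5,10,0]]'
python3 - <<'E'
from h import *
c=cam('top');look(c,dict(cover_knob=.126,post_tip=.112))
c=cam('wrist');save(c,'w3.png');look(c,dict(ring_green_mid=.006,post_tip=.112,cover_knob=.126))
im=c['img'].astype(int)
g=((im[:,:,1]>im[:,:,0]*1.6)&(im[:,:,1]>im[:,:,2]*1.6)&(im[:,:,1]>60)).astype(np.uint8)
n,l,s,ce=cv2.connectedComponentsWithStats(g)
for i in range(1,n):
    if s[i,4]>300: print(s[i],ce[i],at(c,ce[i],.010))
E
```

```text
time: 11.9
ee_pos: [0.3172, -0.0611, 0.1213]
tcp_rot: [-180.0, 0.0, -179.9]
wrist_force: [-0.3, -0.1, 0.6]
opening: 0.0851
grasp_force: 0.0
time: 12.9
ee_pos: [0.4481, 0.106, 0.2216]
tcp_rot: [180.0, 0.0, -179.8]
wrist_force: [-0.3, -1.3, 1.1]
opening: 0.0851
grasp_force: 0.0
cover_knob [([324, 310], 0.86, [0.325, -0.0607]), ([290, 184], 0.44, [0.6106, 0.0125])]
post_tip [([308, 181], 0.46, [0.6221, -0.0274]), ([126, 184], 0.21, [0.619, 0.391])]
ring_green_mid []
post_tip [([244, 387], 0.64, [0.582, 0.0394]), ([547, 264], 0.63, [0.4673, 0.2753])]
cover_knob [([33, 37], 0.67, [0.3196, -0.0631])]
[ 287  180   66   65 1890] [319.41640212 212.23121693] [0.45333615 0.10348316 0.01      ]
```

View pics/w3.png

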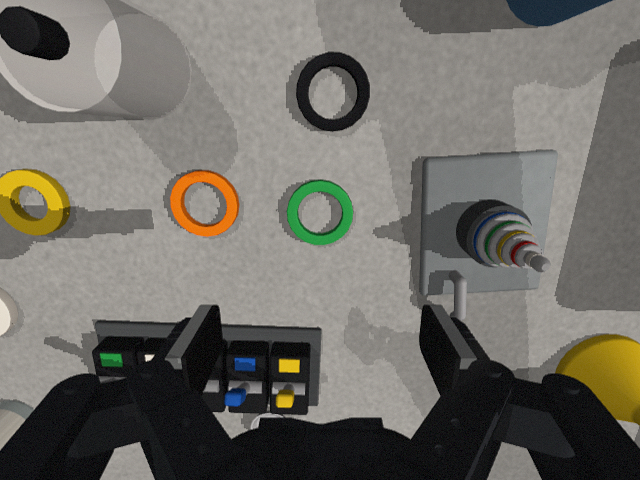

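```bash
python3 -m inch '[[0.5,-0.25,-2,0],[0.5,-0.25,-6,0],[0.5,-0.25,-11,0],[0.5,-0.25,-15,0],[0.5,-0.25,-18,0],[0.5,-0.25,-20,0],[0.5,-0.25,-21,0],[0.5,-0.25,-21.3,0]]'
python3 - <<'E'
from h import *
c=cam('wrist')
im=c['img'].astype(int)
g=((im[:,:,1]>im[:,:,0]*1.6)&(im[:,:,1]>im[:,:,2]*1.6)&(im[:,:,1]>60)).astype(np.uint8)
n,l,s,ce=cv2.connectedComponentsWithStats(g)
for i in range(1,n):
    if s[i,4]>300: print(s[i],ce[i],at(c,ce[i],.010))
print(c['o']['ee_pos'])
# tap tip triangulation
t=cam('top'); 
E
python3 -m inch '[[0,0,-0.4,0],[0,0,-0.4,0],[0,0,-0.4,0],[0,0,-0.4,0],[0,0,-0.4,0],[0,0,-0.4,0],[0,0,-0.4,0],[0,0,-0.4,0]]'
```

```text
time: 14.25
ee_pos: [0.4522, 0.1009, 0.0087]
tcp_rot: [180.0, 0.0, -180.0]
wrist_force: [-0.5, -0.2, -0.4]
opening: 0.0852
grasp_force: 0.0
[  251   246   155   142 10400] [328.40038462 317.52548077] [0.45137426 0.10382451 0.01      ]
[0.4522387  0.10091765 0.00868857]
time: 15.35
ee_pos: [0.4522, 0.1014, 0.0043]
tcp_rot: [-180.0, -0.0, -179.9]
wrist_force: [0.1, -0.0, 0.1]
opening: 0.0848
grasp_force: 0.0
```

```bash
python3 -m inch '[[0,0.2,0,0],[0,0.2,0,0],[0,0.2,0,0],[0,0.2,0,0],[0,0.2,0,0],[0,0.2,0,0],[0,0.2,0,0],[0,0.2,0,0]]' 6 35
python3 -m inch '[[0,0,1,0],[0,0,3,0],[0,0,6,0],[0,0,9,0],[0,0,12,0],[0,2,14,0],[0,6,15,0],[0,8,15,0]]'
python3 - <<'E'
from h import *
c=cam('wrist');save(c,'w4.png');look(c,dict(post_tip=.112))
R,t=pose(c);tz=c['o']['ee_pos'][2];print(c['o']['ee_pos'])
im=c['img'].astype(int)
g=((im[:,:,1]>im[:,:,0]*1.6)&(im[:,:,1]>im[:,:,2]*1.6)&(im[:,:,1]>60)).astype(np.uint8)
n,l,s,ce=cv2.connectedComponentsWithStats(g)
for i in range(1,n):
    if s[i,4]>300: print(s[i],ce[i],at(c,ce[i],tz+.008))
E
```

```text
time: 16.35
ee_pos: [0.4523, 0.1036, 0.005]
tcp_rot: [180.0, 0.0, -179.9]
wrist_force: [-2.4, 0.1, 7.6]
opening: 0.066
grasp_force: 37.5
time: 17.35
ee_pos: [0.4525, 0.185, 0.1557]
tcp_rot: [179.9, 0.1, -179.9]
wrist_force: [-0.5, -0.6, -0.9]
opening: 0.0659
grasp_force: 39.1
post_tip [([481, 301], 0.8, [0.4681, 0.2765])]
[0.45254077 0.18495414 0.15571138]
[  243   250   156   144 10016] [320.2048722  321.10083866] [0.44928683 0.18427956 0.16371138]
```

View pics/w4.png

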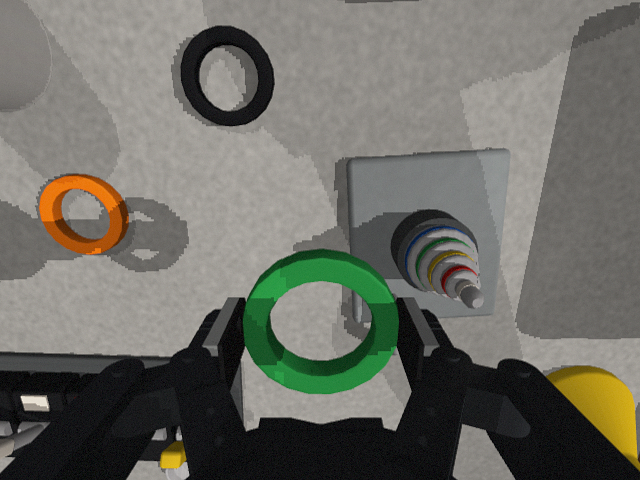

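```bash
cat >> h.py <<'E'
from scipy.optimize import least_squares
HSV=dict(green=((45,100,40),(85,255,255)),yellow=((20,140,80),(34,255,255)),white=((0,0,150),(179,40,255)))
def mask(c,col):
    return cv2.inRange(cv2.cvtColor(c['img'],cv2.COLOR_RGB2HSV),*map(np.array,HSV[col]))
def fitring(c,col,zmid,guess,m=None):
    m=mask(c,col) if m is None else m
    n,l,s,ce=cv2.connectedComponentsWithStats(m)
    g=proj(c,[*guess,zmid]);a=np.linspace(0,2*np.pi,60)
    i=min((i for i in range(1,n) if s[i,4]>300),key=lambda i:np.hypot(*(s[i,:2]+s[i,2:4]/2-g)))
    bb=np.array([s[i,0]-.5,s[i,1]-.5,s[i,0]+s[i,2]-.5,s[i,1]+s[i,3]-.5])
    def bbp(p):
        P=np.array([proj(c,[p[0]+.034*np.cos(t),p[1]+.034*np.sin(t),zmid+h]) for h in(-.006,.006) for t in a])
        return np.r_[P.min(0),P.max(0)]
    r=least_squares(lambda p:bbp(p)-bb,guess,x_scale=.01,diff_step=1e-3)
    return r.x,r.fun
E
python3 - <<'E'
from h import *
c=cam('wrist');p=c['o']['ee_pos'];print(p,fitring(c,'green',p[2]+.001,p[:2]))
E
```

```text
[0.45217377 0.18491145 0.15467015] (array([0.45469329, 0.18437864]), array([-2.21696847, -1.7055138 ,  2.21580541,  2.56291643]))
```

```bash
python3 -m inch '[[0.3,2,0,0],[0.7,5,0,0],[1.1,8,0,0],[1.3,9.15,0,0],[1.3,9.15,-1,0],[1.3,9.15,-2,0],[1.3,9.15,-2.2,0],[1.3,9.15,-2.2,0]]'
python3 - <<'E'
from h import *
c=cam('wrist');save(c,'w5.png',(200,180,440,420),2.5);p=c['o']['ee_pos'];print(p,fitring(c,'green',p[2]+.001,p[:2]));look(c,dict(post_tip=.112))
E
```

```text
time: 18.5
ee_pos: [0.4652, 0.2743, 0.1322]
tcp_rot: [-180.0, -0.0, -180.0]
wrist_force: [0.3, 0.9, -0.5]
opening: 0.0658
grasp_force: 39.2
[0.46516071 0.27430185 0.13219028] (array([0.46278726, 0.27375288]), array([-3.06864   ,  5.39180533,  3.06853441, -6.14185501]))
post_tip [([325, 303], 0.86, [0.4691, 0.276])]
```

View pics/w5.png

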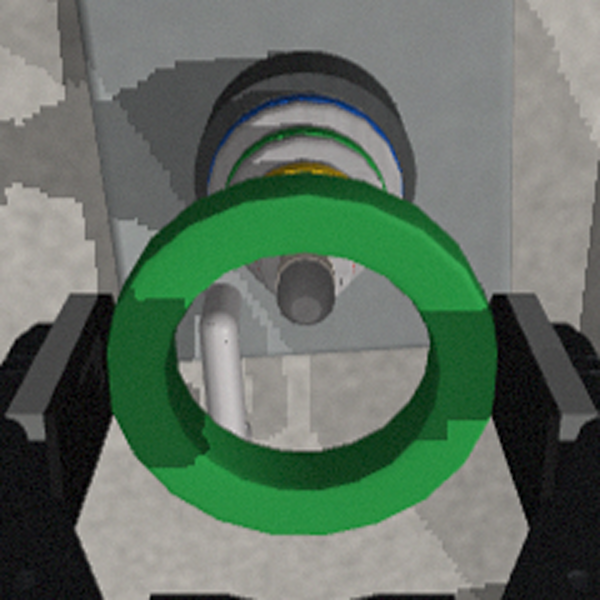

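```bash
python3 -m inch '[[0.05,0.1,-1,0],[0.05,0.1,-2,0],[0.05,0.1,-3,0],[0.05,0.1,-4,0],[0.05,0.1,-5,0],[0.05,0.1,-5.7,0],[0.05,0.1,-6.1,0],[0.05,0.1,-6.4,0]]'
```

```text
time: 19.6
ee_pos: [0.4658, 0.2759, 0.0682]
tcp_rot: [180.0, 0.0, -179.9]
wrist_force: [-0.2, -0.0, -1.2]
opening: 0.0657
grasp_force: 39.2
```

No contact force, so it is entering the tier; continue to just above the seat.

```bash
python3 -m inch '[[0,0,-0.2,0],[0,0,-0.4,0],[0,0,-0.6,0],[0,0,-0.8,0],[0,0,-0.95,0],[0,0,-1,0],[0,0,-1,0],[0,0,-1,0]]'
```

```text
time: 20.6
ee_pos: [0.4658, 0.2759, 0.0583]
tcp_rot: [180.0, 0.0, -179.9]
wrist_force: [-0.5, -0.3, -0.1]
opening: 0.0658
grasp_force: 39.2
```

```bash
python3 -m inch '[[0,0,0,0],[0,0,0,0],[0,0,0,0],[0,0,0,0],[0,0,0,0],[0,0,1,0],[0,0,3,0],[0,0,6,0]]' 8.5
python3 - <<'E'
from h import *
c=cam('wrist');print(c['o']['ee_pos'],c['o']['opening']);save(c,'w6.png',(160,200,480,440),2)
E
python3 -m inch '[[0,0,3,0],[0,0,7,0],[0,-4,10,0],[0,-10,10,0],[0,-16,10,0],[0,-22,10,0],[-0.5,-28,10,0],[-1.5,-34,10,0]]'
python3 -m inch '[[-1,-6,0,0],[-1,-10,0,0],[-1,-12,0,0],[-1,-12.2,0,0],[-1,-12.2,0,0],[-1,-12.2,0,0],[-1,-12.2,0,0],[-1,-12.2,0,0]]'
python3 - <<'E'
from h import *
c=cam('wrist');p=c['o']['ee_pos'];print(p)
look(c,dict(ring_yellow_mid=.006));print(fitring(c,'yellow',.006,p[:2]))
E
```

```text
time: 21.6
ee_pos: [0.4654, 0.2757, 0.119]
tcp_rot: [-180.0, -0.0, -179.9]
wrist_force: [0.2, -0.6, 0.8]
opening: 0.0848
grasp_force: 0.0
[0.46541651 0.2756672  0.11896184] 0.0847621362533305
time: 22.65
ee_pos: [0.4504, -0.066, 0.219]
tcp_rot: [-180.0, 0.1, -179.9]
wrist_force: [0.9, 0.2, 0.2]
opening: 0.0849
grasp_force: 0.0
time: 23.65
ee_pos: [0.4408, -0.1857, 0.2184]
tcp_rot: [-180.0, 0.0, -179.9]
wrist_force: [-0.3, 0.0, -0.0]
opening: 0.085
grasp_force: 0.0
[ 0.44082193 -0.18572422  0.21836721]
ring_yellow_mid [([320, 212], 0.81, [0.4465, -0.1871])]
(array([ 0.44537038, -0.18893938]), array([-0.31021577, -1.20498847,  0.30983852,  1.34159745]))
```

View pics/w6.png

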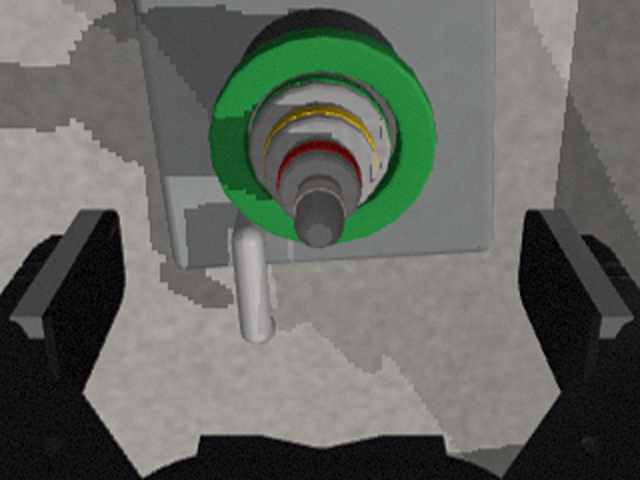

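```bash
python3 -m inch '[[0.45,-0.3,-2,0],[0.45,-0.3,-6,0],[0.45,-0.3,-11,0],[0.45,-0.3,-15,0],[0.45,-0.3,-18,0],[0.45,-0.3,-20,0],[0.45,-0.3,-21,0],[0.45,-0.3,-21.3,0]]'
python3 - <<'E'
from h import *
c=cam('wrist');p=c['o']['ee_pos'];print(p,fitring(c,'yellow',.006,p[:2]))
E
```

```text
time: 24.75
ee_pos: [0.4452, -0.1891, 0.0052]
tcp_rot: [180.0, -0.0, -179.9]
wrist_force: [0.0, -0.3, -0.5]
opening: 0.085
grasp_force: 0.0
[ 0.44518567 -0.1890853   0.00515057] (array([ 0.44547704, -0.18899808]), array([-1.02618479, -1.75801166,  1.02450467,  2.39500064]))
```

```bash
python3 -m inch '[[0,0,0,0],[0,0,0,0],[0,0,0,0],[0,0,0,0],[0,0,0,0],[0,0,0,0],[0,0,0,0],[0,0,0,0]]' 6 35
python3 -m inch '[[0,0,1,0],[0,0,4,0],[0,0,9,0],[0,1,14,0],[0,5,16,0],[0.3,11,16,0],[0.6,17,16,0],[1,23,16,0]]'
python3 -m inch '[[0.2,6,0,0],[0.5,12,0,0],[1,18,0,0],[1.2,22,0,0],[1.2,23.4,0,0],[1.2,23.4,-1,0],[1.2,23.4,-2.5,0],[1.2,23.4,-3,0]]'
python3 - <<'E'
from h import *
c=cam('wrist');p=c['o']['ee_pos'];save(c,'w7.png',(200,180,440,420),2.5)
m=mask(c,'yellow');print(p,fitring(c,'yellow',p[2]+.001,p[:2]));look(c,dict(post_tip=.112))
E
```

```text
time: 25.8
ee_pos: [0.4458, -0.1893, 0.007]
tcp_rot: [-180.0, 0.1, -179.9]
wrist_force: [-3.2, 1.3, 7.4]
opening: 0.0664
grasp_force: 36.7
time: 26.8
ee_pos: [0.4552, 0.0426, 0.1664]
tcp_rot: [180.0, 0.1, -179.9]
wrist_force: [0.9, 0.1, -2.0]
opening: 0.0662
grasp_force: 39.4
time: 27.8
ee_pos: [0.4668, 0.2734, 0.1337]
tcp_rot: [-179.9, -0.1, -180.0]
wrist_force: [0.4, -0.6, -1.3]
opening: 0.0663
grasp_force: 39.5
[0.46681916 0.27337544 0.13369689] (array([0.46540554, 0.27282367]), array([-2.90516847, -2.46933942,  2.89575156,  3.64414743]))
post_tip [([325, 297], 0.69, [0.4681, 0.2749])]
```

View pics/w7.png

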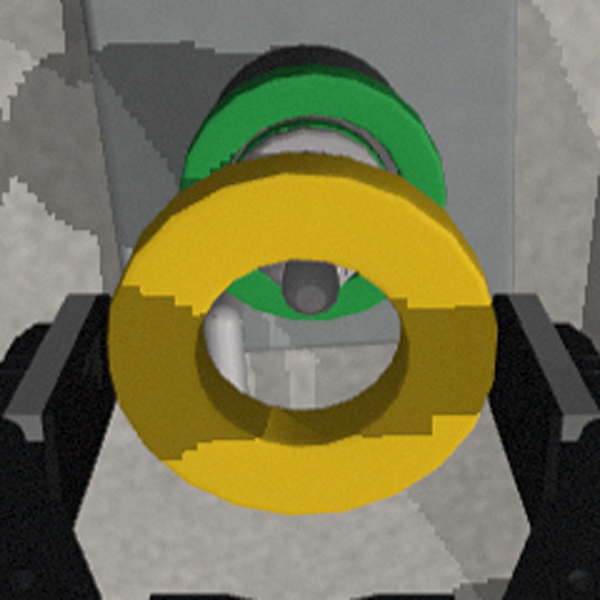

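```bash
python3 -m inch '[[0.1,0.2,-0.5,0],[0.1,0.2,-1.5,0],[0.1,0.2,-2.5,0],[0.1,0.2,-3.5,0],[0.1,0.2,-4.2,0],[0.1,0.2,-4.7,0],[0.1,0.2,-5,0],[0.1,0.2,-5.2,0]]'
```

```text
time: 28.9
ee_pos: [0.4683, 0.2769, 0.0833]
tcp_rot: [180.0, 0.0, -179.9]
wrist_force: [-0.8, 0.1, -1.0]
opening: 0.0661
grasp_force: 39.5
```

```bash
python3 -m inch '[[0,0,-0.1,0],[0,0,-0.3,0],[0,0,-0.5,0],[0,0,-0.7,0],[0,0,-0.8,0],[0,0,-0.85,0],[0,0,-0.85,0],[0,0,-0.85,0]]'
```

```text
time: 29.9
ee_pos: [0.4682, 0.2768, 0.0748]
tcp_rot: [-180.0, 0.0, -179.9]
wrist_force: [0.1, 0.9, -1.2]
opening: 0.0661
grasp_force: 39.4
```

```bash
python3 -m inch '[[0,0,-0.1,0],[0,0,-0.2,0],[0,0,-0.2,0],[0,0,-0.2,0],[0,0,-0.2,0],[0,0,-0.2,0],[0,0,-0.2,0],[0,0,-0.2,0]]'
python3 -m inch '[[0,0,0,0],[0,0,0,0],[0,0,0,0],[0,0,0,0],[0,0,0,0],[0,0,1,0],[0,0,3,0],[0,0,6,0]]' 8.5
python3 - <<'E'
from h import *
c=cam('wrist');print(c['o']['ee_pos'],c['o']['opening']);save(c,'w8.png',(160,200,480,440),2)
look(c,dict(post_tip=.112))
c=cam('top');look(c,dict(ring_white_mid=.006))
E
```

```text
time: 30.9
ee_pos: [0.4683, 0.2769, 0.073]
tcp_rot: [180.0, 0.0, -179.9]
wrist_force: [-1.3, -0.7, 5.5]
opening: 0.0663
grasp_force: 40.1
time: 31.9
ee_pos: [0.4679, 0.2767, 0.1335]
tcp_rot: [-180.0, -0.0, -179.9]
wrist_force: [0.6, -0.0, 0.6]
opening: 0.0852
grasp_force: 0.0
[0.46791907 0.2766877  0.13347675] 0.08521734964076978
post_tip [([319, 295], 0.88, [0.468, 0.2754])]
ring_white_mid [([419, 262], 0.92, [0.4443, -0.3026]), ([476, 254], 0.69, [0.4628, -0.4449]), ([410, 215], 0.68, [0.5636, -0.2847])]
```

View pics/w8.png

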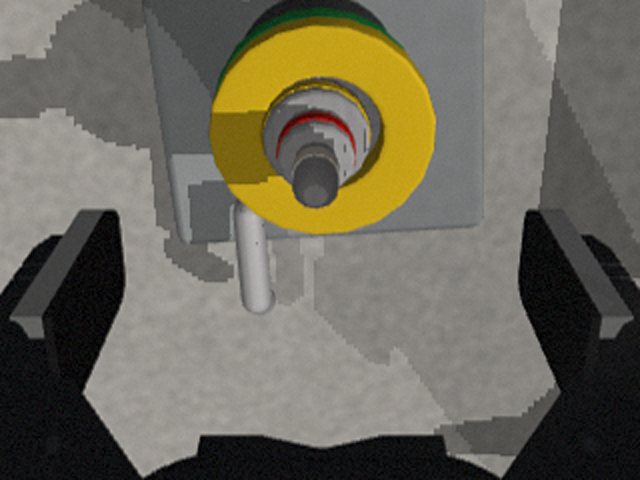

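```bash
python3 -m inch '[[0,0,4,0],[0,-2,8,0],[0,-6,9,0],[1,-12,9,0],[2,-18,9,0],[3,-24,9,0],[4,-30,9,0],[5,-36,9,0]]'
python3 -m inch '[[1,-6,0,0],[2,-12,0,0],[3.5,-17,0,0],[4.7,-20,0,0],[4.7,-20,0,0],[4.7,-20,0,0],[4.7,-20,0,0],[4.7,-20,0,0]]'
python3 - <<'E'
from h import *
c=cam('wrist');p=c['o']['ee_pos'];print(p);save(c,'w9.png',s=.8)
look(c,dict(ring_white_mid=.006));print(fitring(c,'white',.006,[.569,-.283]))
E
```

```text
time: 33.1
ee_pos: [0.518, -0.0851, 0.2221]
tcp_rot: [180.0, -0.0, -179.9]
wrist_force: [1.2, 0.4, -0.1]
opening: 0.0851
grasp_force: 0.0
time: 34.1
ee_pos: [0.5652, -0.2823, 0.2232]
tcp_rot: [-180.0, 0.0, -179.9]
wrist_force: [0.4, 0.9, -0.3]
opening: 0.0848
grasp_force: 0.0
[ 0.56520998 -0.28230352  0.22324585]
ring_white_mid [([144, 99], 0.89, [0.4639, -0.4494]), ([296, 71], 0.83, [0.4398, -0.3062]), ([326, 209], 0.61, [0.5694, -0.277])]
(array([ 0.57050022, -0.27692762]), array([-0.35120097, -1.25708177,  0.35074426,  1.39959989]))
```

View pics/w9.png

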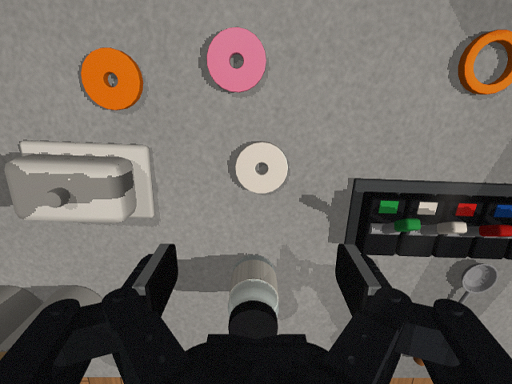

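```bash
python3 -m inch '[[0.5,0.5,-2,0],[0.5,0.5,-6,0],[0.5,0.5,-11,0],[0.5,0.5,-15,0],[0.5,0.5,-18,0],[0.5,0.5,-20.5,0],[0.5,0.5,-21.5,0],[0.5,0.5,-21.7,0]]'
python3 - <<'E'
from h import *
c=cam('wrist');p=c['o']['ee_pos'];print(p,fitring(c,'white',.006,p[:2]))
E
```

```text
time: 35.2
ee_pos: [0.5702, -0.278, 0.0058]
tcp_rot: [180.0, -0.0, -179.9]
wrist_force: [0.1, 0.3, 0.6]
opening: 0.0847
grasp_force: 0.0
[ 0.57019245 -0.27796367  0.0058128 ] (array([ 0.55549629, -0.27609196]), array([ -7.90095073, -42.57664517,   7.8100963 ,  54.88561381]))
```

```bash
python3 -m inch '[[0,0,0,0],[0,0,0,0],[0,0,0,0],[0,0,0,0],[0,0,0,0],[0,0,0,0],[0,0,0,0],[0,0,0,0]]' 6 35
python3 -m inch '[[0,0,1,0],[0,0,4,0],[0,0,9,0],[0,1,14,0],[-1,5,17,0],[-2,11,17,0],[-3,17,17,0],[-4,23,17,0]]'
python3 -m inch '[[-1,6,0,0],[-2,12,0,0],[-3,18,0,0],[-4,24,0,0],[-5.5,29,0,0],[-6.2,32.2,0,0],[-6.2,32.2,-1,0],[-6.2,32.2,-2,0]]'
python3 - <<'E'
from h import *
c=cam('wrist');p=c['o']['ee_pos'];save(c,'w10.png',(200,180,440,420),2.5)
print(p,fitring(c,'white',p[2]-.001,p[:2]));look(c,dict(post_tip=.112,ring_white_mid=p[2]-.001))
E
```

```text
time: 36.25
ee_pos: [0.5709, -0.2784, 0.0078]
tcp_rot: [-179.9, 0.1, -179.9]
wrist_force: [-2.2, 1.3, 6.7]
opening: 0.0652
grasp_force: 37.8
time: 37.25
ee_pos: [0.5298, -0.0465, 0.177]
tcp_rot: [-180.0, 0.1, -179.9]
wrist_force: [0.5, 0.6, -0.6]
opening: 0.0656
grasp_force: 39.2
time: 38.25
ee_pos: [0.4683, 0.2735, 0.1556]
tcp_rot: [-180.0, 0.0, -179.9]
wrist_force: [-0.1, -0.2, -0.0]
opening: 0.0654
grasp_force: 39.2
[0.46833169 0.27348186 0.15559169] (array([0.45228105, 0.27331769]), array([ -7.46635608, -42.43388006,   7.43186901,  54.56108952]))
post_tip []
ring_white_mid [([321, 313], 0.85, [0.4664, 0.2731])]
```

View pics/w10.png

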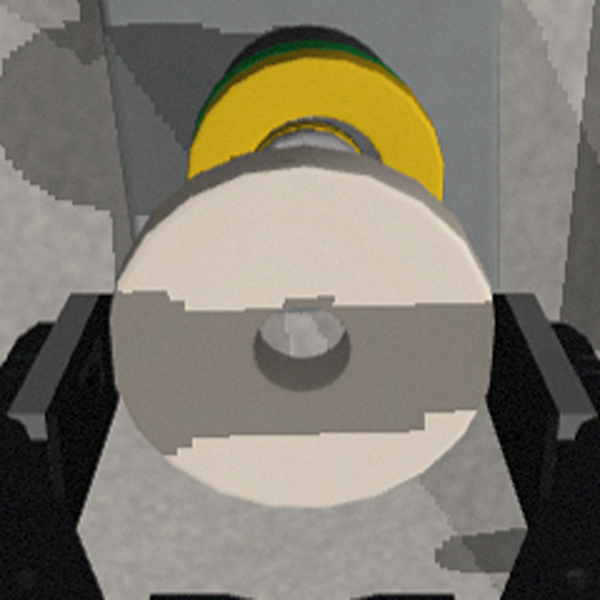

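```bash
python3 -m inch '[[0.1,0.2,-1,0],[0.1,0.2,-2,0],[0.1,0.2,-2.8,0],[0.1,0.2,-3.4,0],[0.1,0.2,-3.9,0],[0.1,0.2,-4.3,0],[0.1,0.2,-4.6,0],[0.1,0.2,-4.8,0]]'
```

```text
time: 39.4
ee_pos: [0.4692, 0.2759, 0.1077]
tcp_rot: [180.0, 0.0, -179.9]
wrist_force: [-0.2, 0.5, -0.1]
opening: 0.0652
grasp_force: 39.2
```

```bash
python3 -m inch '[[0,0,-0.2,0],[0,0,-0.4,0],[0,0,-0.6,0],[0,0,-0.75,0],[0,0,-0.85,0],[0,0,-0.9,0],[0,0,-0.9,0],[0,0,-0.9,0]]'
```

```text
time: 40.4
ee_pos: [0.4692, 0.2759, 0.0998]
tcp_rot: [180.0, 0.0, -179.9]
wrist_force: [-2.5, -1.3, 7.5]
opening: 0.0652
grasp_force: 39.9
```

```bash
python3 -m inch '[[0,0,0,0],[0,0,0,0],[0,0,0,0],[0,0,0,0],[0,0,0,0],[0,0,1,0],[0,0,3,0],[0,0,6,0]]' 8.5
python3 - <<'E'
from h import *
c=cam('wrist');p=c['o']['ee_pos'];cv2.imwrite('pics/a1.png',c['img'][:,:,::-1]);print(p)
look(c,dict(post_tip=.112,ring_white_mid=.098,ring_yellow_mid=.072))
# white silhouette: any low-saturation bright, exclude via hough-free bbox: predicted outline
a=np.linspace(0,2*np.pi,12,endpoint=False)
g=cv2.GaussianBlur(cv2.cvtColor(c['img'],cv2.COLOR_RGB2LAB),(0,0),1).astype(float)
def score(q):
    def samp(r): 
        P=np.array([proj(c,[q[0]+r*np.cos(t),q[1]+r*np.sin(t),q[2]]) for t in np.linspace(0,2*np.pi,90)]).round().astype(int)
        return g[P[:,1],P[:,0]]
    return np.linalg.norm(samp(.0365)-samp(.0325),axis=1).clip(0,60).mean()
best=max(((score([x,y,z]),x,y,z) for x in np.arange(.458,.480,.001) for y in np.arange(.266,.285,.001) for z in [.092,.098,.104,.110,.116]))
print(best)
for z in [.092,.098,.104,.110,.116]: print(z,max((score([x,y,z]),x,y) for x in np.arange(.458,.480,.001) for y in np.arange(.266,.285,.001)))
E
```

```text
time: 41.4
ee_pos: [0.4689, 0.2757, 0.1595]
tcp_rot: [-180.0, -0.0, -179.9]
wrist_force: [0.2, -0.5, 0.2]
opening: 0.0847
grasp_force: 0.0
[0.46894418 0.27568379 0.15945658]
post_tip [([323, 272], 0.83, [0.4684, 0.2764])]
ring_white_mid [([323, 265], 0.61, [0.4697, 0.2766])]
ring_yellow_mid []
(np.float64(53.768502649163615), np.float64(0.47000000000000003), np.float64(0.275), 0.098)
0.092 (np.float64(51.306168253620875), np.float64(0.47300000000000003), np.float64(0.276))
0.098 (np.float64(53.768502649163615), np.float64(0.47000000000000003), np.float64(0.275))
0.104 (np.float64(51.598868746720576), np.float64(0.467), np.float64(0.275))
0.11 (np.float64(42.7479329580188), np.float64(0.462), np.float64(0.274))
0.116 (np.float64(40.05156614818228), np.float64(0.46), np.float64(0.273))
```

```bash
python3 -m inch '[[0,0,3,0],[0,-1,6,0],[-1,-5,8,0],[-4,-11,8,0],[-7,-17,8,0],[-10,-23,8,0],[-13,-29,8,0],[-15.2,-33.7,8,0]]'
python3 - <<'E'
from h import *
c=cam('wrist');print(c['o']['ee_pos']);look(c,dict(cover_knob=.126))
E
```

```text
time: 42.6
ee_pos: [0.3192, -0.0554, 0.2382]
tcp_rot: [-180.0, -0.0, -179.9]
wrist_force: [0.6, -1.6, 0.6]
opening: 0.0851
grasp_force: 0.0
[ 0.31915515 -0.0553829   0.238171  ]
cover_knob [([315, 236], 0.82, [0.3178, -0.0603])]
```

```bash
python3 -m inch '[[0,0,-1,0],[0,0,-3,0],[0,0,-5.5,0],[0,0,-8,0],[0,0,-10,0],[0,0,-11,0],[0,0,-11.5,0],[0,0,-11.6,0]]'
python3 -m inch '[[0,0,0,0],[0,0,0,0],[0,0,0,0],[0,0,0,0],[0,0,0,0],[0,0,0,0],[0,0,0,0],[0,0,0,0]]' 1 40
```

```text
time: 43.7
ee_pos: [0.3207, -0.0538, 0.1228]
tcp_rot: [180.0, 0.0, -179.9]
wrist_force: [-0.1, 0.1, -0.3]
opening: 0.0854
grasp_force: 0.0
time: 44.7
ee_pos: [0.3205, -0.0542, 0.1228]
tcp_rot: [180.0, -0.0, -179.9]
wrist_force: [0.1, -1.0, 0.6]
opening: 0.0227
grasp_force: 39.8
```

```bash
python3 -m inch '[[0,0,0.5,0],[0,0,1.5,0],[0,0,3.5,0],[0,0,6,0],[0,0,9,0],[0,0,11.5,0],[0,0,13.5,0],[0,0,14,0]]'
python3 -m inch '[[1,2,0,0],[3,6,0,0],[6,11,0,0],[8,16,0,0],[10,21,0,0],[12.5,26,0,0],[14.5,30.5,0,0],[15,33,0,0]]'
python3 -m inch '[[0,0,0,0],[0,0,0,0],[0,0,0,0],[0,0,0,0],[0,0,0,0],[0,0,0,0],[0,0,0,0],[0,0,0,0]]'
python3 - <<'E'
from h import *
c=cam('wrist');p=c['o']['ee_pos'];print(p);look(c,dict(cover_knob=p[2]+.005))
E
```

```text
time: 45.7
ee_pos: [0.3209, -0.0542, 0.2642]
tcp_rot: [-180.0, 0.1, -179.9]
wrist_force: [-0.4, 0.3, -2.6]
opening: 0.0227
grasp_force: 39.6
time: 46.7
ee_pos: [0.4709, 0.2779, 0.261]
tcp_rot: [-179.9, -0.1, -179.8]
wrist_force: [0.2, -0.8, -3.1]
opening: 0.0228
grasp_force: 39.8
time: 47.7
ee_pos: [0.4706, 0.2759, 0.2628]
tcp_rot: [180.0, -0.0, -179.9]
wrist_force: [-0.6, -0.8, -2.4]
opening: 0.0226
grasp_force: 39.9
[0.47055061 0.27585941 0.26275286]
cover_knob [([320, 318], 0.6, [0.4676, 0.2752]), ([152, 346], 0.36, [0.4816, 0.2017])]
```

```bash
python3 -m inch '[[0,0,-1.5,0],[0,0,-3,0],[0,0,-5,0],[0,0,-7,0],[0,0,-9,0],[0,0,-10.5,0],[0,0,-11.5,0],[0,0,-12,0]]'
```

```text
time: 48.8
ee_pos: [0.4704, 0.2758, 0.1422]
tcp_rot: [-180.0, -0.0, -179.9]
wrist_force: [-0.2, -0.3, -1.3]
opening: 0.0224
grasp_force: 39.9
```

```bash
python3 -m inch '[[0,0,-0.2,0],[0,0,-0.4,0],[0,0,-0.6,0],[0,0,-0.8,0],[0,0,-0.9,0],[0,0,-0.9,0],[0,0,-0.9,0],[0,0,-0.9,0]]'
```

```text
time: 49.8
ee_pos: [0.4709, 0.2758, 0.1347]
tcp_rot: [180.0, 0.1, -179.9]
wrist_force: [0.1, -2.5, 5.4]
opening: 0.0225
grasp_force: 40.5
```

```bash
python3 -m inch '[[0,0,0,0],[0,0,0,0],[0,0,0,0],[0,0,0,0],[0,0,0,0],[0,0,1,0],[0,0,3,0],[0,0,6,0]]' 8.5
python3 -m inch '[[0,-1,4,0],[1,-5,6,0],[2,-10,6,0],[3,-15,6,0],[4,-20,6,0],[5,-25,6,0],[6.5,-29,6,0],[8,-31,6,0]]' 0
python3 -m inch '[[0,0,0,0],[0,0,0,0],[0,0,0,0],[0,0,0,0],[0,0,0,0],[0,0,0,0],[0,0,0,0],[0,0,0,0]]'
python3 - <<'E'
from h import *
c=cam('top');look(c,dict(cover_knob=.138,filter=0))
c=cam('wrist');p=c['o']['ee_pos'];print(p,c['o']['opening']);look(c,dict(cover_knob=.138,bank=0,**{f'sw_{k}_pivot':.04 for k in 'yellow blue red white green'.split()}))
cv2.imwrite('pics/a2.png',c['img'][:,:,::-1])
E
```

```text
time: 50.8
ee_pos: [0.4703, 0.2757, 0.1945]
tcp_rot: [-180.0, -0.0, -179.9]
wrist_force: [0.9, 1.0, 0.9]
opening: 0.0851
grasp_force: 0.0
time: 51.8
ee_pos: [0.5508, -0.0363, 0.2547]
tcp_rot: [-180.0, 0.1, 180.0]
wrist_force: [0.5, 0.8, 0.1]
opening: 0.0002
grasp_force: 0.0
time: 52.8
ee_pos: [0.5505, -0.0342, 0.2537]
tcp_rot: [-180.0, -0.0, -179.9]
wrist_force: [0.5, 0.8, 0.1]
opening: 0.0004
grasp_force: 0.0
cover_knob [([171, 244], 0.94, [0.4719, 0.2747])]
filter []
[ 0.55056262 -0.03420011  0.25376675] -0.0003895909472305952
cover_knob [([370, 289], 0.51, [0.595, 0.0043])]
bank []
sw_yellow_pivot [([414, 290], 0.89, [0.6454, 0.0685])]
sw_blue_pivot [([370, 287], 0.71, [0.6423, 0.0194])]
sw_red_pivot [([328, 290], 0.66, [0.6458, -0.027]), ([279, 286], 0.21, [0.6416, -0.0802])]
sw_white_pivot [([281, 288], 0.91, [0.6432, -0.0783])]
sw_green_pivot [([241, 288], 0.66, [0.6433, -0.1228])]
```

```bash
python3 -m inch '[[0.5,3,-2,0],[1,6,-4,0],[1.5,9,-6,0],[1.8,10.2,-9,0],[1.8,10.2,-13,0],[1.8,10.2,-16,0],[1.8,10.2,-17.5,0],[1.8,10.2,-17.9,0]]'
python3 -m inch '[[0.5,0,0,0],[1.5,0,0,0],[2.5,0,0,0],[3.5,0,0,0],[4.5,0,0,0],[5.5,0,0,0],[6.5,0,0,0],[7.3,0,0,0]]'
```

```text
time: 54.35
ee_pos: [0.5684, 0.0678, 0.0744]
tcp_rot: [-180.0, -0.0, -179.9]
wrist_force: [-0.3, -0.3, -0.2]
opening: 0.0002
grasp_force: 0.0
time: 55.35
ee_pos: [0.6422, 0.0677, 0.0748]
tcp_rot: [-180.0, -0.0, -179.9]
wrist_force: [-1.4, -0.9, 1.7]
opening: -0.0
grasp_force: 1.2
```

```bash
python3 -m inch '[[0.1,0,0,0],[0.2,0,0,0],[0.3,0,0,0],[0.4,0,0,0],[0.5,0,0,0],[0.5,0,0,0],[0.5,0,0,0],[0.5,0,0,0]]'
```

```text
time: 56.35
ee_pos: [0.6466, 0.0679, 0.0749]
tcp_rot: [180.0, 0.0, -179.9]
wrist_force: [-1.2, 0.3, -0.4]
opening: 0.0001
grasp_force: 0.5
```

```bash
python3 -m inch '[[0.1,0,0,0],[0.2,0,0,0],[0.3,0,0,0],[0.4,0,0,0],[0.5,0,0,0],[0.6,0,0,0],[0.6,0,0,0],[0.6,0,0,0]]'
```

```text
time: 57.35
ee_pos: [0.651, 0.0678, 0.0745]
tcp_rot: [-180.0, -0.2, -179.9]
wrist_force: [-9.9, -0.1, 2.7]
opening: 0.0001
grasp_force: 4.8
```

```bash
python3 -m inch '[[-3,0,0,0],[-6,0,0,0],[-8.2,0,0,0],[-8.3,-4,0,0],[-8.3,-9,0,0],[-8.3,-13,0,0],[-8.3,-14.4,0,0],[-8.3,-14.4,0,0]]'
python3 -m inch '[[1,0,0,0],[2,0,0,0],[3,0,0,0],[4,0,0,0],[5,0,0,0],[6,0,0,0],[7,0,0,0],[7.8,0,0,0]]'
python3 -m inch '[[0.1,0,0,0],[0.2,0,0,0],[0.3,0,0,0],[0.4,0,0,0],[0.5,0,0,0],[0.5,0,0,0],[0.5,0,0,0],[0.5,0,0,0]]'
```

```text
time: 58.35
ee_pos: [0.5698, -0.0766, 0.0749]
tcp_rot: [180.0, 0.0, -180.0]
wrist_force: [0.5, -0.5, -0.3]
opening: -0.0
grasp_force: 0.0
time: 59.35
ee_pos: [0.6466, -0.0762, 0.074]
tcp_rot: [180.0, -0.2, -179.9]
wrist_force: [-27.1, -1.0, 7.9]
opening: 0.0001
grasp_force: 13.6
time: 60.35
ee_pos: [0.6469, -0.0762, 0.0738]
tcp_rot: [180.0, -0.7, -179.9]
wrist_force: [-30.6, -0.1, 13.9]
opening: -0.0002
grasp_force: 16.1
```

```bash
python3 -m inch '[[-3,0,0,0],[-6,0,0,0],[-8.2,0,0,0],[-8.3,-2,0,0],[-8.3,-4.8,0,0],[-8.3,-4.8,0,0],[-8.3,-4.8,0,0],[-8.3,-4.8,0,0]]'
python3 -m inch '[[1,0,0,0],[2,0,0,0],[3,0,0,0],[4,0,0,0],[5,0,0,0],[6,0,0,0],[7,0,0,0],[7.6,0,0,0]]'
```

```text
time: 61.35
ee_pos: [0.5698, -0.1238, 0.0746]
tcp_rot: [180.0, -0.0, -179.9]
wrist_force: [-0.1, -0.8, -0.0]
opening: -0.0002
grasp_force: 0.0
time: 62.35
ee_pos: [0.6446, -0.1241, 0.074]
tcp_rot: [180.0, -0.2, -179.9]
wrist_force: [-21.8, 0.2, 7.1]
opening: 0.0001
grasp_force: 10.5
```

Stop reached. Back off, rise, and verify.

```bash
python3 -m inch '[[-3,0,0,0],[-6,0,0,0],[-9,0,0,0],[-11,0,4,0],[-14,2,9,0],[-18,4,14,0],[-22,4,18,0],[-26,4,18,0]]'
python3 -m inch '[[0,0,0,0],[0,0,0,0],[0,0,0,0],[0,0,0,0],[0,0,0,0],[0,0,0,0],[0,0,0,0],[0,0,0,0]]'
python3 - <<'E'
from h import *
t=cam('top');s=cam('side');w=cam('wrist')
def cr(c,x0,y0,x1,y1,S): return cv2.resize(c['img'][y0:y1,x0:x1,::-1],S,interpolation=cv2.INTER_CUBIC)
look(t,dict(cover_knob=.138))
a=cr(t,130,150,370,300,(480,300));b=cr(s,130,200,330,300,(320,300))
d=cv2.resize(w['img'][:,:,::-1],(400,300));e=cv2.resize(cv2.imread('pics/a1.png'),(400,300))
cv2.imwrite('pics/fin.png',np.vstack([np.hstack([a,b]),np.hstack([d,e])]))
print(w['o']['time'])
E
```

```text
time: 63.35
ee_pos: [0.3856, -0.084, 0.2583]
tcp_rot: [-179.9, 0.3, -179.9]
wrist_force: [0.8, 0.0, 0.2]
opening: 0.0003
grasp_force: 0.0
time: 64.35
ee_pos: [0.3856, -0.0842, 0.2548]
tcp_rot: [-180.0, 0.0, -179.9]
wrist_force: [0.1, 1.0, -0.1]
opening: 0.0001
grasp_force: 0.0
cover_knob [([168, 246], 0.59, [0.4678, 0.28])]
64.45
```

View pics/fin.png

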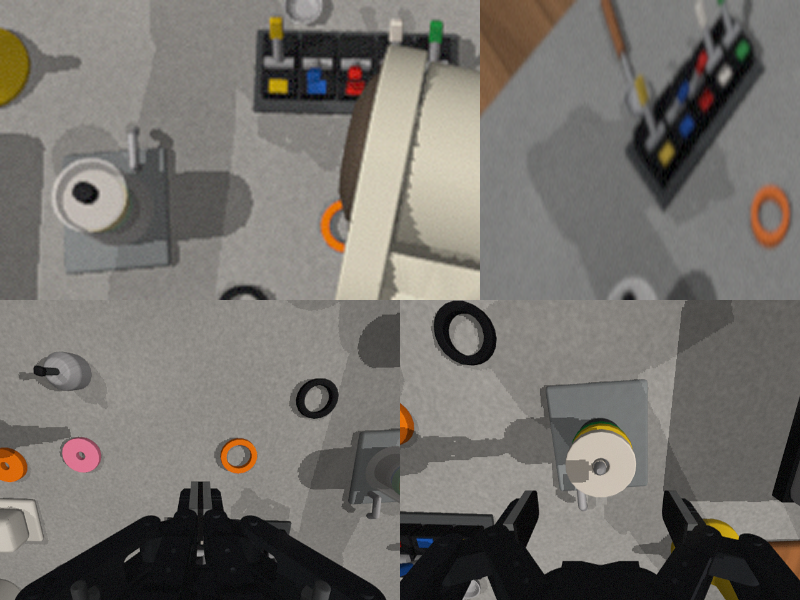

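The picture shows the yellow, white and green levers leaning away from the robot, and blue and red still leaning towards it. The cover stands flat on the plate with the rings stacked on the post.

```bash
python3 -c "
from workcell import bot
print(bot.job_done())"
```

```text
the job is handed in; nothing more can be done
None
```

The job is handed in (the call returned no verdict): the green, yellow and white rings are on the post in that order, the cover is back on the base plate, the green, yellow and white switches are on, and blue and red are left off because those rings were not there.

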